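Clamp the airtight canister shut with its slip-clutch thumbscrew

ROBOT

A 6-joint arm with a two-finger parallel gripper is mounted at the origin on the work surface. World frame = base frame: x ahead of the robot, y to its left, z up, the work surface at z = 0. Lengths are in m, angles in rad, forces in N, time in s.
With the tool pointing down it reaches from about 0.25 to 0.775 m from the base axis. Payload 4 kg.
Tool frame: the origin (TCP) lies at the very end of the fingers, on their centre line; the grasp point (between the pads) lies 19 mm behind it (robot.hold_point_z is the distance from the TCP to the grasp point, in m); z points along the fingers, y is the line along which they close (so a half turn about z gives the same grasp; the last joint's range is limited). The gripper opens to 94 mm and grips with 3 to 60 N. Pads are 16 mm wide; open, the fingers measure 119 mm over their backs; the gripper's body (75 mm by 177 mm) begins 78 mm behind the grasp point.
Start: joints at [1.101, 0.087, 1.371, -0, 1.684, -0.103], TCP at [0.197, 0.513, 0.206] pointing down, gripper open.
Joint ranges: [-3.1, 3.1], [-0.76, 2.03], [0.27, 2.55], [-1.08, 4.22], [0.17, 2.65], [-2.57, 2.57]. Speed limits (rad/s): [2.79, 2.79, 3.14, 3.14, 3.14, 3.14].

INTERFACE

Orientations are given as [roll, pitch, yaw] about the fixed x, y, z axes, in that order (R = Rz(yaw) Ry(pitch) Rx(roll)).
In Python, from bench import robot gives the robot as it stands.
- The arm moves only by the tool carry_out, never from a script. Its argument "steps" is a list of rows, each a list of 3 entries, a list of its own where there are three numbers: the shift along the tool's x, y, z in m, then the turn about the tool's z in units of 10 degrees (1.0 is 10 degrees), then the closure, from -1 (fully open) to 1 (shut). In form: [[[tx, ty, tz], roll, jaw], ...]. A call has 1 to 10 rows; each row is the pose to reach, as a shift and turn from the pose commanded when the call began, along the tool's axes at that moment; what a row does not reach only later rows make up. A row lasts 1/8 s, in which the tool goes at most 62.5 mm and 10.7 degrees, less where a joint would pass 70% of its speed; a pose out of reach is approached as far as the arm can. A call with a gripper value outside its range is refused whole. The fingers move at their own pace and stop on an object; the grip force is fixed at half the most. Time passes only in rows, so rows that repeat a pose let the fingers close. It gives the time, the measured TCP pose, the force, the opening and the grip force at its end, in the units of the state.
- robot.get_obs(): the state, without advancing time (a new reading comes with each control period).
- robot.snapshot(name): name is "scene" or "top" or "wrist"; returns a dict with "image" (400x640x3 uint8, red, green, blue), "z_map" (400x640 float32, m along the optical axis (not along the pixel's ray), 0 where there is no reading), "mtx" (3x3 intrinsics, pixels), "D" ([k1, k2, p1, p2, k3] as OpenCV has them; the pictures are not rectified), "R" (3x3) and "t" (3): a world point X has camera coordinates R X + t. Camera axes: x right, y down, z forward; pixel columns grow to the right and rows downward; lengths in m; the calibration is good to about 2 mm. A picture is of the moment at which its call begins.
- robot.close_job(): hands the job in; it is judged then, once.
The state is a dict: "time": time; "joint_positions": joint angles; "qvel": joint speeds; "joint_torque": joint torques, N m; "tool_pos": TCP position; "ee_rot": TCP orientation; "wrist_force": force on the tool from outside, world axes, zero at the start; "wrist_torque": the same for the moment, N m; "width": finger opening in m; "finger_force": force on a finger pad.
Only numpy, scipy, OpenCV 4.12 (cv2) and the standard library are available. Lean on these libraries where they do the work, as an engineer would, in place of code of your own. Each camera call takes 0.05 s, during which the arm holds its last target. There are 200 camera calls.

TASK

Close the airtight canister: push the free end of the swung-out steel bridge gently round until it meets its stop with the thumbscrew centred over the lid, then turn the thumbscrew clockwise (seen from above) until you feel its drag clutch slip for the first time, and stop there: let it slip a little, but not on and on. Let go and leave the other things on the ledge where they are.

Things in the scene. Friction and masses are not known exactly. Their poses are not given: they have to be found in the camera images.
- canister: white plastic canister fixed to the ledge, 110 mm across, 90 mm tall; its lid (grey disc, steel boss, top at 100 mm) is already in the mouth. Origin: centre of the underside, z up. +x points from its centre to the bridge's pivot post; a stop post (top at 127 mm) stands opposite at x -65, y +15 mm. Closed, the bridge lies along x over the centre.
- pivot (a point): the bridge's vertical hinge axis, 70 mm from the canister's axis, 112 mm above the ledge (the bridge's underside). The bridge is a steel bar 18 mm wide, 12 mm thick. It starts swung out 0.9 to 1.45 rad anticlockwise (from above) and closes clockwise, to a rigid stop. Hinge friction 0.2 N m (1.3 N at the paddle) keeps it where it is left.
- paddle_mid (a point): flat steel paddle at the bridge's free end; this point is its middle, 155 mm from the pivot axis, 101 mm above the ledge; 24 mm along the bridge (local x, towards the pivot), 12 mm thick (local y), hanging from 124 to 78 mm. Closing moves it to its local +y: push its -y face with shut fingers, below 30 N. Closed, it is 85 mm from the canister's axis, clear of the wall.
- lid_top (a point): centre of the lid's top, on the canister's axis, 100 mm above the ledge.
- grip (a point): middle of the thumbscrew's black T-bar, on the screw axis (70 mm from the pivot axis, carried by the bridge), 158 to 159 mm above the ledge. The bar is 36 mm long (local x), 14 mm thick (local y), 20 mm down and 12 mm up from here, with 14 mm clear beneath it. Turned clockwise it runs the screw down at 0.05 N m of drag; with the foot down, the clutch slips at 0.4 N m.
- foot_pad (a point): centre of the underside of the 40 mm rubber foot under the screw; it does not turn and goes down 0.8 mm per rad. Fully down it is level with the lid's top; it starts 0.3 to 1 mm higher (an unknown 0.4 to 1.3 rad of turning). Once it is down the screw, with the small pointer on its collar under the T-bar, stands still and only the bar slips round. When a turn is paused, 0.2 to 0.3 N m of the slip drag is still felt.
- pin_top (a point): top of the 6 mm steel tell-tale pin in the middle of the T-bar's top, at the start 13.5 mm above the grip point. It rises 1 mm per rad of clutch slip and stays up: it must end 0.08 to 0.8 mm higher in the bar (0.08 to 0.8 rad of slip). Turned anticlockwise the bar unscrews the screw; bar and screw stay where they are left.
- mug: navy ceramic mug, 82 mm across, 88 mm tall; a bystander. Origin: centre of the underside.
- tin: small silver tin, 54 mm across, 38 mm tall, standing near the canister, under the bridge's swing; a bystander. Origin: centre of the underside.
- chopsticks: pair of bamboo chopsticks (about 215 mm) on a round wooden rest 42 mm across, up to 23 mm high; a bystander. Origin: on the ledge, 30 mm from the rest's centre.
- bowl: white bowl, 110 mm across, 50 mm tall; a bystander. Origin: centre of the underside.
- soy: amber sauce bottle, 52 mm across, 130 mm tall; a bystander. Origin: centre of the underside.
- spice: glass spice jar, 44 mm across, 85 mm tall; a bystander. Origin: centre of the underside.
Not all that is in view belongs to the job. What is shaped like the canister but blue or purple is not meant.

How it is judged:
On the way, in this order (a step that is already met when the one before it is completed fails the run):
1. the bridge is swung home, the thumbscrew over the centre of the lid (horizontal distance between grip and lid_top below 0.004 m), for 0.2 s.
2. the foot is fully down on the lid and the clutch has slipped (z of foot_pad in the frame of lid_top below 0.0004 m and z of pin_top in the frame of grip above 0.01358 m), for 0.2 s.
At the end, for the whole second after the job is handed in: the bridge stands closed (screw axis within 4 mm of the lid's centre), the foot is fully down on the lid (within 0.4 mm) and the clutch has slipped once: the tell-tale pin has risen 0.08 to 0.8 mm (0.08 to 0.8 rad of slip) (all of step 2 and horizontal distance between grip and lid_top below 0.004 m and z of pin_top in the frame of grip below 0.0143 m); the robot touches nothing.
It fails at once if the clutch is run on after its first slip (more than 0.8 rad, pin up more than 0.8 mm) (z of pin_top in the frame of grip above 0.0143 m).
It fails at once if the paddle is pressed with more than 30 N (contact force between anything else and bridge_c2 above 30 N).
It fails at once if a bystander is moved more than 25 mm (distance of any of mug, tin, chopsticks, bowl, soy, spice from where it was at the start of the episode above 0.025 m).
It also fails if it takes over 64 s, if anything falls off the work surface, if the arm or the gripper's body presses on something with over 40 N, if the wrist force passes 120 N, or if a joint passes its speed limit or range.

## Working session

There is one attempt and no reset: what is moved stays moved. The work goes in short steps, Python scripts to look and compute and a tool call to move; the robot and the scene stay as the last step left them, time stands still between calls to the robot, and variables do not carry over. Pictures are saved under pics/ and viewed, at most 10 in all, crops included, and the job is handed in when it is done.

Besides the shell and the picture viewer there is one more tool, called as a command line: name --argument value ..., lists and objects as JSON in quotes. carry_out: Moves the arm, as the interface text tells. Its arguments: {"type":"object","properties":{"steps":{"type":"array","items":{"type":"array"}}},"required":["steps"]}

```bash
mkdir -p pics; cat > h.py <<'E'
import numpy as np,cv2
from bench import robot
def snap(n,f=None):
    s=robot.snapshot(n)
    if f: cv2.imwrite('pics/'+f,s['image'][:,:,::-1])
    np.savez(''+n+'.npz',**s)
    return s
def world(s,u,v,z):
    "pixel ray onto plane z"
    p=cv2.undistortPoints(np.array([[[u,v]]],float),np.array(s['mtx']),np.array(s['D']))[0,0]
    R=np.array(s['R']);t=np.array(s['t']);d=R.T@np.array([*p,1]);c=-R.T@t
    return c+d*(z-c[2])/d[2]
def cloud(s):
    "world point per pixel, nan where no depth"
    h,w=s['z_map'].shape;vv,uu=np.mgrid[:h,:w]
    p=cv2.undistortPoints(np.stack([uu,vv],-1).reshape(-1,1,2).astype(float),np.array(s['mtx']),np.array(s['D'])).reshape(h,w,2)
    z=np.where(s['z_map']>0,s['z_map'],np.nan)
    P=np.dstack([p[...,0]*z,p[...,1]*z,z])
    return (P-np.array(s['t']))@np.array(s['R'])
E
python3 - <<'E'
from h import *
for n in('scene','top'): s=snap(n,n+'0.png'); print(n,-np.array(s['R']).T@s['t'])
print(robot.get_obs())
E
```

```text
scene [0.89225028 0.73800771 1.24162827]
top [ 0.33837929 -0.05155795  1.08768411]
{'time': 0.1, 'joint_positions': array([ 1.10092514e+00,  8.78778094e-02,  1.37208368e+00,  3.20144004e-07,
        1.68361580e+00, -1.03098666e-01]), 'qvel': array([ 0.00052876, -0.00252878, -0.00147931,  0.00181947, -0.00119192,
       -0.00065254]), 'joint_torque': array([ 1.90274506e-03, -3.41251266e+01, -3.03302765e+01,  7.19661056e-02,
        3.03493766e-02, -1.00708567e-04]), 'tool_pos': array([0.19701055, 0.51297398, 0.20443289]), 'ee_rot': array([-3.13961860e+00, -2.04566454e-04,  2.77481997e+00]), 'wrist_force': array([0.55629397, 0.28252462, 0.3492727 ]), 'wrist_torque': array([ 0.02177222, -0.03527672,  0.01940567]), 'finger_force': 0.0, 'width': 0.09396610347304238}
```

View pics/top0.png

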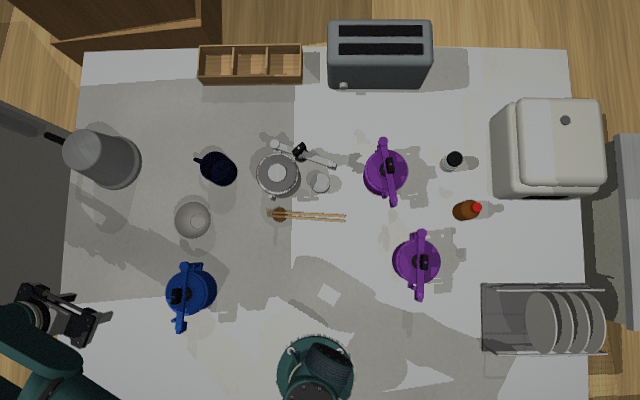

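View pics/scene0.png

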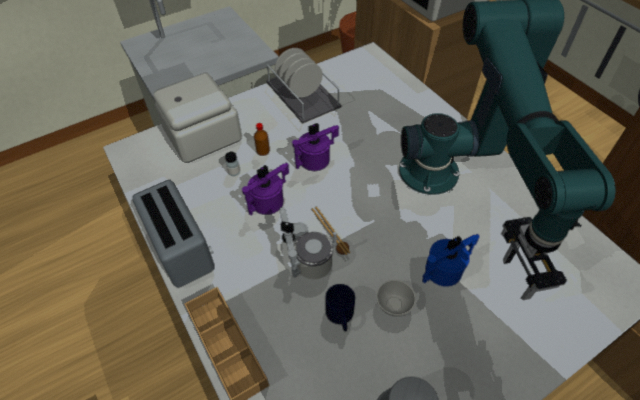

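```bash
python3 - <<'E'
from h import *
a=dict(np.load('top.npz'));b=dict(np.load('scene.npz'))
ca=a['image'][110:240,230:360,::-1];cb=b['image'][200:300,260:370,::-1]
im=np.hstack([cv2.resize(ca,(400,400),interpolation=2),cv2.resize(cb,(400,400),interpolation=2)])
cv2.imwrite('pics/crop.png',im)
P=cloud(a)
for n,u,v in(('can',278,174),('grip',300,151),('paddle',333,163),('pivot',275,146),('tin',320,182)): print(n,P[v,u].round(3),world(a,u,v,.12).round(3))
h=P[...,2];m=(h>.085)&(h<.2);m[:110]=0;m[230:]=0;m[:,:240]=0;m[:,355:]=0
# lid disc/canister ring
for lo,hi in((.085,.106),(.106,.135),(.14,.19)):
    k=m&(h>lo)&(h<hi)&(P[...,0]>.3); q=P[k]; print(lo,len(q),q.mean(0).round(3),q.min(0).round(3),q.max(0).round(3))
E
```

```text
can [0.53  0.096 0.1  ] [0.527 0.093 0.12 ]
grip [0.575 0.034 0.166] [0.587 0.038 0.12 ]
paddle [ 0.555 -0.046  0.124] [ 0.556 -0.046  0.12 ]
pivot [0.597 0.102 0.129] [0.6   0.103 0.12 ]
tin [ 0.521 -0.011  0.039] [ 0.507 -0.014  0.12 ]
0.085 1481 [0.533 0.098 0.096] [ 0.464 -0.054  0.085] [0.598 0.157 0.106]
0.106 518 [0.573 0.035 0.124] [ 0.464 -0.054  0.106] [0.617 0.116 0.135]
0.14 125 [0.579 0.037 0.166] [0.564 0.021 0.142] [0.596 0.053 0.176]
```

View pics/crop.png

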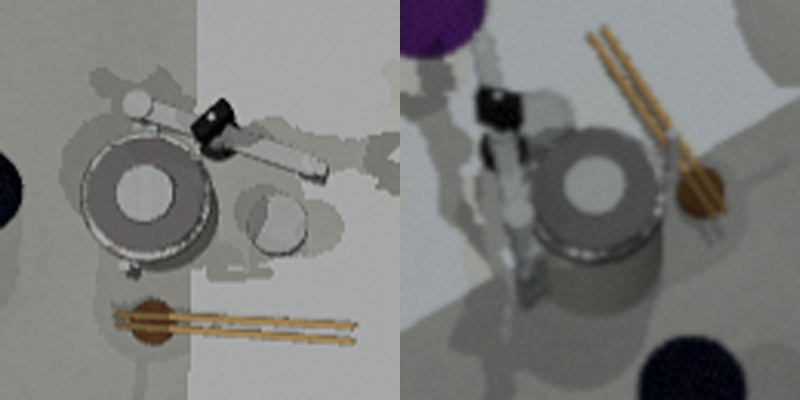

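```bash
python3 - <<'E'
from h import *
a=dict(np.load('top.npz'));P=cloud(a);h=P[...,2];im=a['image'].astype(int)
box=np.zeros(h.shape,bool);box[120:200,250:345]=1
rad=np.hypot(P[...,0]-.53,P[...,1]-.097)
k=box&(h>.085)&(h<.107)&(rad<.07);(cu,cv),r=cv2.minEnclosingCircle(np.argwhere(k)[:,::-1].astype(np.float32));print('canister px',cu,cv,r,world(a,cu,cv,.093).round(4), P[k].mean(0).round(4))
C=world(a,cu,cv,.093)
k=box&(h>.108)&(h<.14)&(P[...,0]>.54);k2=k&(P[...,1]<.10)&(h<.128)
q=P[k2][:,:2];vx,vy,x0,y0=cv2.fitLine(q.astype(np.float32),cv2.DIST_HUBER,0,.01,.01).ravel()
d=np.array([vx,vy]);d*=-np.sign(d[1]);s=(q-[x0,y0])@d;print('bridge dir',d,'pt',x0,y0,'far end',np.array([x0,y0])+d*np.percentile(s,99.5))
cu,cv=274.9,144.1;piv=world(a,cu,cv,.128);print('pivot',piv.round(4),np.linalg.norm((piv-C)[:2]))
print('stop', world(a,230+133*.325,110+270*.325,.127).round(4))
k=box&(h>.15)&(h<.18)&(im.sum(2)<150);uv=np.argwhere(k)[:,::-1].astype(np.float32);rc=cv2.minAreaRect(uv);g=world(a,*rc[0],.171)
c=cv2.boxPoints(rc);print('bar',g.round(4),rc,[world(a,*x,.171)[:2].round(4) for x in c],np.linalg.norm((g-piv)[:2]))
t=robot.get_obs();print(t['tool_pos'],t['ee_rot'])
from scipy.spatial.transform import Rotation as Ro
print(Ro.from_euler('xyz',t['ee_rot']).as_matrix().round(3))
E
```

```text
canister px 279.2269287109375 175.00831604003906 25.363128662109375 [0.5291 0.0941 0.093 ] [0.5326 0.0991 0.0961]
bridge dir [-0.32288378 -0.9464386 ] pt 0.5734249 0.02008456 far end [ 0.54857815 -0.05274628]
pivot [0.6027 0.1025 0.128 ] 0.07408870578873773
stop [0.4644 0.1027 0.127 ]
bar [0.5781 0.0368 0.171 ] ((298.7500305175781, 149.24998474121094), (7.0710673332214355, 14.849241256713867), 45.0) [array([0.5712, 0.0556]), array([0.5976, 0.0305]), array([0.5851, 0.0181]), array([0.5588, 0.0431])] 0.07009791733819316
[0.19701055 0.51297398 0.20443289] [-3.13961860e+00 -2.04566454e-04  2.77481997e+00]
[[-0.933  0.359 -0.001]
 [ 0.359  0.933 -0.002]
 [ 0.    -0.002 -1.   ]]
```

carry_out --steps '[[[0,0,-0.03],0,1],[[-0.576,-0.391,-0.03],8.8,1],[[-0.576,-0.391,-0.03],8.8,1],[[-0.576,-0.391,-0.03],8.8,1],[[-0.576,-0.391,-0.03],8.8,1],[[-0.576,-0.391,-0.03],8.8,1],[[-0.576,-0.391,-0.03],8.8,1],[[-0.576,-0.391,-0.03],8.8,1],[[-0.576,-0.391,-0.03],8.8,1],[[-0.576,-0.391,-0.03],8.8,1]]'

```text
time: 1.35
tool_pos: [0.519, 0.0498, 0.235]
ee_rot: [-3.141, -0.0, 1.237]
wrist_force: [0.9, 0.6, -0.1]
width: 0.0005
finger_force: 0.0
```

carry_out --steps '[[[-0.078,0.106,0],0,1],[[-0.078,0.106,0],0,1],[[-0.078,0.106,0],0,1],[[-0.078,0.106,0],0,1]]'

```text
time: 1.85
tool_pos: [0.5928, -0.0566, 0.2346]
ee_rot: [-3.139, -0.0, 1.238]
wrist_force: [0.5, 0.9, -0.1]
width: 0.0005
finger_force: 0.0
```

```bash
python3 - <<'E'
from h import *
o=robot.get_obs();print(o['tool_pos'],o['ee_rot'],o['joint_positions'])
s=snap('wrist','w1.png');t=snap('top')
im=np.hstack([s['image'][:,:,::-1],np.zeros((400,0,3),np.uint8)]);
E
```

```text
[ 0.59284761 -0.0565787   0.23459419] [-3.13943998e+00 -3.85207376e-04  1.23824954e+00] [-1.90736063e-01  1.87687322e-01  1.20093623e+00  6.97393717e-04
  1.75504568e+00  1.41937362e-01]
```

View pics/w1.png

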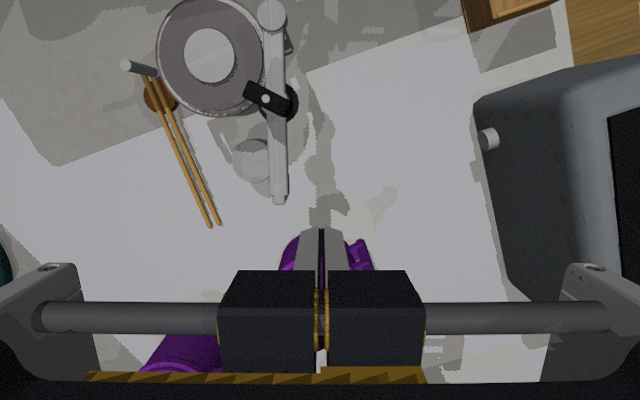

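```bash
python3 - <<'E'
from h import *
s=dict(np.load('wrist.npz'))
for n,u,v,z in(('lid',210,55,.100),('piv',272,14,.128),('pad end',280,203,.124),('pad L',272,198,.124),('padR',289,198,.124),('grip pin',266,98,.172),('barA',245,89,.171),('barB',291,106,.171),('stop',126,66,.127)): print(n,world(s,u,v,z).round(4),cloud(s)[v,u].round(4))
E
```

```text
lid [0.5364 0.1032 0.1   ] [0.5362 0.1034 0.0994]
piv [0.6058 0.1073 0.128 ] [0.6059 0.1072 0.1283]
pad end [ 0.5527 -0.0496  0.124 ] [ 0.5526 -0.0496  0.1236]
pad L [ 0.5471 -0.0423  0.124 ] [ 0.5172 -0.0659  0.0008]
padR [ 0.5628 -0.0477  0.124 ] [ 0.5394 -0.0739 -0.0007]
grip pin [0.5827 0.0409 0.172 ] [0.5828 0.0408 0.1728]
barA [0.57   0.0523 0.171 ] [0.5702 0.0522 0.1718]
barB [0.5984 0.0294 0.171 ] [0.5977 0.03   0.1618]
stop [0.4694 0.1124 0.127 ] [0.4696 0.1123 0.1274]
```

carry_out --steps '[[[0,0,0.05],0,1],[[0,0,0.1],0,1],[[0,0,0.14],0,1],[[0,0,0.14],0,1],[[0,-0.006,0.14],0,1],[[0,-0.012,0.14],0,1],[[0,-0.016,0.14],0,1],[[0,-0.019,0.14],0,1]]'

```text
time: 2.95
tool_pos: [0.5754, -0.0505, 0.0965]
ee_rot: [3.14, -0.0, 1.239]
wrist_force: [-0.4, -0.5, 0.4]
width: 0.0006
finger_force: 0.0
```

```bash
cat > arc.py <<'E'
from h import *
import sys
piv=np.array([.6045,.106]);th0=np.deg2rad(-109.2)
def rows(degs,w=.0185,n0=None):
    o=robot.get_obs();yaw=o['ee_rot'][2];p=o['tool_pos'][:2]
    x=np.array([np.cos(yaw),np.sin(yaw)]);y=np.array([np.sin(yaw),-np.cos(yaw)])
    print('pos',o['tool_pos'].round(4),'yaw',np.rad2deg(yaw).round(1),'F',o['wrist_force'].round(2))
    d=p-piv;r=np.hypot(*d);print('bridge deg now approx',np.rad2deg(th0-np.arctan2(d[1],d[0])).round(1)-np.rad2deg(np.arcsin(w/r)).round(1),'r',r.round(4))
    for g in degs:
        a=th0-np.deg2rad(g);d=np.array([np.cos(a),np.sin(a)]);n=np.array([d[1],-d[0]])
        t=piv+.155*d-w*n-p
        ty=np.rad2deg(yaw)-(70.8-g)
        print(g,[round(t@x,4),round(t@y,4)],round(ty/10,2))
rows([float(v) for v in sys.argv[1:]])
E
python3 arc.py 4 8 13 18 23 28 33 38 43 48
```

```text
pos [ 0.5754 -0.0505  0.0965] yaw 71.0 F [-0.42 -0.5   0.39]
bridge deg now approx -15.399999999999999 r 0.1591
4.0 [np.float64(0.0015), np.float64(-0.0164)] 0.42
8.0 [np.float64(0.0013), np.float64(-0.0272)] 0.82
13.0 [np.float64(0.0023), np.float64(-0.0408)] 1.32
18.0 [np.float64(0.0044), np.float64(-0.0543)] 1.82
23.0 [np.float64(0.0076), np.float64(-0.0675)] 2.32
28.0 [np.float64(0.012), np.float64(-0.0804)] 2.82
33.0 [np.float64(0.0175), np.float64(-0.0929)] 3.32
38.0 [np.float64(0.0241), np.float64(-0.1048)] 3.82
43.0 [np.float64(0.0317), np.float64(-0.1161)] 4.32
48.0 [np.float64(0.0403), np.float64(-0.1267)] 4.82
```

carry_out --steps '[[[0.001,-0.008,0],0.2,1],[[0.0015,-0.016,0],0.4,1],[[0.0013,-0.027,0],0.8,1],[[0.0023,-0.041,0],1.3,1],[[0.0044,-0.054,0],1.8,1],[[0.0076,-0.0675,0],2.3,1],[[0.012,-0.0804,0],2.8,1],[[0.0175,-0.093,0],3.3,1],[[0.0241,-0.105,0],3.8,1],[[0.0317,-0.116,0],4.3,1]]'

```text
time: 4.2
tool_pos: [0.4758, 0.0167, 0.096]
ee_rot: [3.14, -0.0, 0.485]
wrist_force: [-0.2, -2.2, 1.3]
width: 0.0005
finger_force: 0.8
```

```bash
sed -i "s/-np.rad2deg(np.arcsin(w\/r))/+np.rad2deg(np.arcsin(w\/r))/" arc.py; python3 arc.py 46 49 52 54 56 58 60 61 62 63; python3 - <<'E'
from h import *
s=snap('top');P=cloud(s);h=P[...,2];im=s['image'].astype(int)
k=(h>.15)&(h<.178)&(im.sum(2)<150)&(P[...,0]>.45)&(P[...,0]<.62)&(P[...,1]>0)&(P[...,1]<.13)
print(k.sum(),P[k].mean(0))
E
```

```text
pos [0.4758 0.0167 0.096 ] yaw 27.8 F [-0.2  -2.24  1.27]
bridge deg now approx 42.8 r 0.1566
46.0 [np.float64(-0.0003), np.float64(-0.0086)] 0.3
49.0 [np.float64(-0.0007), np.float64(-0.0168)] 0.6
52.0 [np.float64(-0.0006), np.float64(-0.0249)] 0.9
54.0 [np.float64(-0.0003), np.float64(-0.0304)] 1.1
56.0 [np.float64(0.0002), np.float64(-0.0358)] 1.3
58.0 [np.float64(0.0009), np.float64(-0.0412)] 1.5
60.0 [np.float64(0.0018), np.float64(-0.0466)] 1.7
61.0 [np.float64(0.0023), np.float64(-0.0493)] 1.8
62.0 [np.float64(0.0028), np.float64(-0.0519)] 1.9
63.0 [np.float64(0.0034), np.float64(-0.0546)] 2.0
0 [nan nan nan]<stdin>:4: RuntimeWarning: Mean of empty slice.
  ret = um.true_divide(
```

Contact with ~2 N, as expected. Go on, slowing.

carry_out --steps '[[[0,-0.0086,0],0.3,1],[[-0.0007,-0.017,0],0.6,1],[[-0.0006,-0.025,0],0.9,1],[[-0.0003,-0.0304,0],1.1,1],[[0.0002,-0.036,0],1.3,1],[[0.001,-0.041,0],1.5,1],[[0.0015,-0.044,0],1.6,1]]'

```text
time: 5.12
tool_pos: [0.4568, 0.0565, 0.0958]
ee_rot: [3.141, -0.0, 0.209]
wrist_force: [-1.5, -1.6, 1.1]
width: 0.0003
finger_force: 0.7
```

```bash
python3 arc.py 60 61 62 63 64 65 66 67 68 69 70
```

```text
pos [0.4568 0.0565 0.0958] yaw 12.0 F [-1.47 -1.59  1.05]
bridge deg now approx 59.099999999999994 r 0.1558
60.0 [np.float64(-0.0005), np.float64(-0.0025)] 0.12
61.0 [np.float64(-0.0008), np.float64(-0.0052)] 0.22
62.0 [np.float64(-0.001), np.float64(-0.0079)] 0.32
63.0 [np.float64(-0.0011), np.float64(-0.0106)] 0.42
64.0 [np.float64(-0.0012), np.float64(-0.0134)] 0.52
65.0 [np.float64(-0.0013), np.float64(-0.0161)] 0.62
66.0 [np.float64(-0.0013), np.float64(-0.0188)] 0.72
67.0 [np.float64(-0.0012), np.float64(-0.0215)] 0.82
68.0 [np.float64(-0.0011), np.float64(-0.0243)] 0.92
69.0 [np.float64(-0.001), np.float64(-0.027)] 1.02
70.0 [np.float64(-0.0008), np.float64(-0.0297)] 1.12
```

carry_out --steps '[[[-0.0005,-0.0025,0],0.1,1],[[-0.0008,-0.005,0],0.2,1],[[-0.001,-0.008,0],0.3,1],[[-0.001,-0.0105,0],0.4,1],[[-0.0012,-0.0125,0],0.5,1]]'

```text
time: 5.75
tool_pos: [0.4529, 0.069, 0.0955]
ee_rot: [-3.141, -0.0, 0.121]
wrist_force: [0.9, -1.7, 0.9]
width: 0.0005
finger_force: 0.7
```

carry_out --steps '[[[0,-0.0015,0],0.1,1],[[0,-0.003,0],0.1,1]]'

```text
time: 6.0
tool_pos: [0.4522, 0.0719, 0.0954]
ee_rot: [-3.142, 0.0, 0.104]
wrist_force: [-0.5, -2.1, 1.7]
width: 0.0004
finger_force: 0.7
```

carry_out --steps '[[[0,-0.001,0],0,1],[[0,-0.002,0],0.1,1]]'

```text
time: 6.25
tool_pos: [0.4519, 0.0738, 0.0953]
ee_rot: [-3.142, 0.001, 0.086]
wrist_force: [-1.0, -1.5, 0.7]
width: 0.0004
finger_force: 0.7
```

carry_out --steps '[[[0,-0.001,0],0,1],[[0,-0.002,0],0,1]]'

```text
time: 6.5
tool_pos: [0.4517, 0.0758, 0.0952]
ee_rot: [-3.142, 0.001, 0.087]
wrist_force: [-1.0, -1.1, 0.4]
width: 0.0002
finger_force: 0.7
```

carry_out --steps '[[[0,-0.001,0],0,1],[[0,-0.0015,0],0,1]]'

```text
time: 6.75
tool_pos: [0.4517, 0.0764, 0.0953]
ee_rot: [3.14, 0.001, 0.087]
wrist_force: [-1.5, -5.8, -0.0]
width: 0.0006
finger_force: 2.7
```

carry_out --steps '[[[0,-0.0008,0],0,1],[[0,-0.0015,0],0,1]]'

```text
time: 7.0
tool_pos: [0.4517, 0.0764, 0.0953]
ee_rot: [3.137, 0.001, 0.086]
wrist_force: [-1.1, -9.1, 0.3]
width: 0.0003
finger_force: 4.6
```

carry_out --steps '[[[0,0.008,0],0,1],[[0,0.025,0],0,1],[[0,0.025,-0.05],0,1],[[0,0.025,-0.11],0,1],[[0,0.0,-0.16],0,1],[[0,-0.025,-0.16],0,-0.3],[[0,-0.025,-0.16],0,-0.3],[[0,-0.025,-0.16],0,-0.3],[[0,-0.025,-0.16],0,-0.3]]'

```text
time: 8.12
tool_pos: [0.4494, 0.1029, 0.2546]
ee_rot: [3.142, 0.002, 0.086]
wrist_force: [0.5, 0.0, -0.9]
width: 0.0369
finger_force: 0.0
```

```bash
python3 - <<'E'
from h import *
o=robot.get_obs();print(o['tool_pos'],o['ee_rot'],o['joint_positions'],o['width'])
s=snap('wrist','w2.png')
E
```

```text
[0.4494341  0.1028639  0.25459173] [3.14153251e+00 1.61023534e-03 8.58588471e-02] [ 1.01952868e-01 -1.15325592e-01  1.47434032e+00 -3.50162039e-05
  1.78418892e+00  1.58688291e+00] 0.036917587930051204
```

View pics/w2.png

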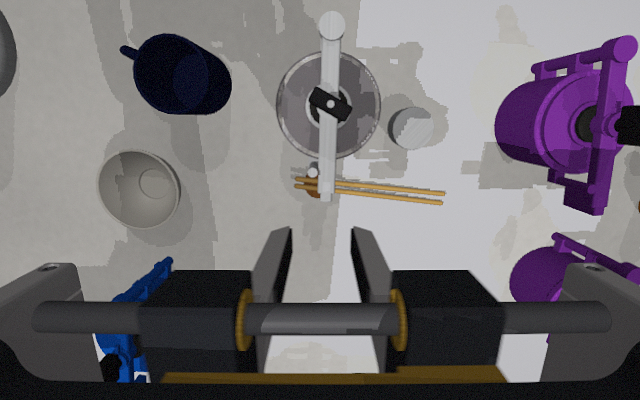

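```bash
cat > bar.py <<'E'
from h import *
def bar(s):
    P=cloud(s);h=P[...,2];im=s['image'].astype(int)
    k=(h>.163)&(h<.178)&(np.hypot(P[...,0]-.536,P[...,1]-.103)<.03)
    uv=np.argwhere(k)[:,::-1].astype(np.float32);rc=cv2.minAreaRect(uv)
    c=[world(s,*x,.170)[:2] for x in cv2.boxPoints(rc)]
    e=[c[1]-c[0],c[2]-c[1]];e=max(e,key=np.linalg.norm)
    # PCA axis too
    q=P[k][:,:2];w=np.linalg.svd(q-q.mean(0),full_matrices=False)[2][0]
    print('n',k.sum(),'centre',world(s,*rc[0],.170).round(4),q.mean(0).round(4),[np.linalg.norm(c[i+1]-c[i]).round(4) for i in(0,1)],'long axis deg',np.rad2deg(np.arctan2(e[1],e[0])).round(1),np.rad2deg(np.arctan2(w[1],w[0])).round(1),'h',np.median(h[k]).round(4))
    print('pin',world(s,331,104,.172).round(4))
if __name__=='__main__':
    s=dict(np.load('wrist.npz'));bar(s)
    P=cloud(s);print('piv',world(s,331,24,.128).round(4),'rim', world(s,328,104,.095).round(4))
E
python3 bar.py
```

```text
n 717 centre [0.535  0.1033 0.17  ] [0.535  0.1033] [np.float64(0.0134), np.float64(0.0349)] long axis deg -113.3 66.1 h 0.1709
pin [0.5349 0.1022 0.172 ]
piv [0.606  0.1075 0.128 ] rim [0.538  0.1033 0.095 ]
```

carry_out --steps '[[[0.04,0.003,0],-1,-0.3],[[0.085,0.0073,0],-2,-0.3],[[0.085,0.0073,0],-3,-0.3],[[0.085,0.0073,0],-4,-0.3],[[0.085,0.0073,0],-5,-0.3],[[0.085,0.0073,0],-6.15,-0.3],[[0.085,0.0073,0.04],-6.15,-0.3],[[0.085,0.0073,0.05],-6.15,-0.3],[[0.085,0.0073,0.05],-6.15,-0.3]]'

```text
time: 9.3
tool_pos: [0.5345, 0.1034, 0.2046]
ee_rot: [-3.14, 0.001, 1.16]
wrist_force: [0.4, -0.4, 1.1]
width: 0.0613
finger_force: 0.0
```

```bash
python3 - <<'E'
from h import *
o=robot.get_obs();print(o['tool_pos'],np.rad2deg(o['ee_rot']),o['joint_positions'],o['width'],o['wrist_torque'])
s=snap('wrist','w3.png')
E
```

```text
[0.53448928 0.1034393  0.20459749] [-1.79882040e+02  5.79494331e-02  6.64434529e+01] [8.69497977e-02 7.67051231e-02 1.38374466e+00 9.56709235e-05
 1.68343471e+00 4.98100791e-01] 0.061257833653575094 [-0.08600109  0.10623434  0.00374085]
```

View pics/w3.png

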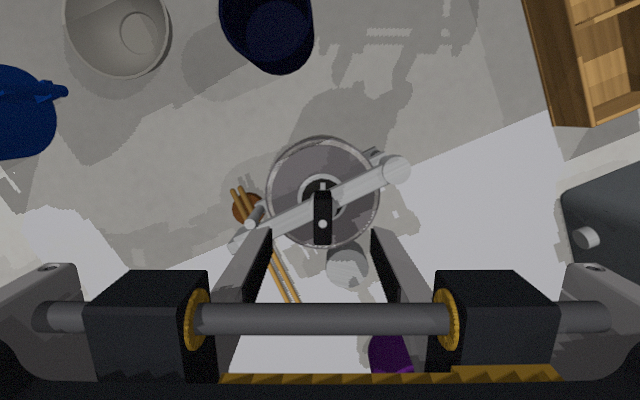

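carry_out --steps '[[[0,0,0.03],0,-0.3],[[0,0,0.055],0,-0.3],[[0,0,0.0625],0,-0.3],[[0,0,0.0625],0,-0.3]]'

```text
time: 9.85
tool_pos: [0.5355, 0.1038, 0.144]
ee_rot: [3.141, -0.001, 1.16]
wrist_force: [0.3, 0.2, 0.2]
width: 0.0608
finger_force: 0.0
```

carry_out --steps '[[[0,0,0],0,1],[[0,0,0],0,1],[[0,0,0],0,1],[[0,0,0],0,1],[[0,0,0],0,1],[[0,0,0],0,1]]'

```text
time: 10.6
tool_pos: [0.5352, 0.1037, 0.143]
ee_rot: [3.141, -0.0, 1.16]
wrist_force: [0.9, -0.1, -1.0]
width: 0.0142
finger_force: 30.0
```

```bash
cat > st.py <<'E'
from bench import robot
import numpy as np
o=robot.get_obs();print(round(o['time'],2),o['tool_pos'].round(4),np.rad2deg(o['ee_rot']).round(2),'F',o['wrist_force'].round(2),'T',o['wrist_torque'].round(3),'w',o['width'],o['finger_force'],'j6',o['joint_positions'][5].round(3))
E
python3 st.py
```

```text
10.6 [0.5352 0.1037 0.143 ] [ 1.7996e+02 -1.0000e-02  6.6470e+01] F [ 0.9  -0.14 -1.  ] T [-0.134 -0.088 -0.025] w 0.014179652890395848 29.9924898147583 j6 0.498
```

carry_out --steps '[[[0,0,0.0001],0.6,1],[[0,0,0.0002],1.2,1],[[0,0,0.0003],2.0,1],[[0,0,0.0003],2.0,1]]'

```text
time: 11.1
tool_pos: [0.5355, 0.1035, 0.1428]
ee_rot: [3.14, -0.001, 0.813]
wrist_force: [1.7, -1.6, -0.0]
width: 0.0137
finger_force: 30.0
```

```bash
python3 st.py
```

```text
11.1 [0.5355 0.1035 0.1428] [ 1.7993e+02 -3.0000e-02  4.6560e+01] F [ 1.73 -1.63 -0.04] T [-0.204 -0.343 -0.062] w 0.013681730499580075 29.992048144340515 j6 0.845
```

carry_out --steps '[[[0,0,0.0001],0.4,1],[[0,0,0.0001],0.8,1]]'

```text
time: 11.35
tool_pos: [0.5355, 0.1034, 0.1427]
ee_rot: [3.14, -0.001, 0.672]
wrist_force: [2.0, -0.7, -0.9]
width: 0.0139
finger_force: 30.0
```

```bash
python3 st.py
```

```text
11.35 [0.5355 0.1034 0.1427] [ 1.7992e+02 -4.0000e-02  3.8500e+01] F [ 2.03 -0.73 -0.85] T [-0.242 -0.355  0.058] w 0.013943529034774995 29.994478225708008 j6 0.986
```

carry_out --steps '[[[0,0,0.0],0.3,1],[[0,0,0.0001],0.6,1]]'

```text
time: 11.6
tool_pos: [0.5356, 0.1034, 0.1426]
ee_rot: [3.14, -0.001, 0.568]
wrist_force: [2.7, -1.5, 0.1]
width: 0.0136
finger_force: 30.0
```

```bash
python3 st.py
```

```text
11.6 [0.5356 0.1034 0.1426] [ 1.7992e+02 -6.0000e-02  3.2530e+01] F [ 2.72 -1.47  0.06] T [-0.371 -0.313  0.025] w 0.013616139284404694 29.994788467884064 j6 1.09
```

carry_out --steps '[[[0,0,0.0],0.3,1],[[0,0,0.0001],0.6,1]]'

```text
time: 11.85
tool_pos: [0.5356, 0.1033, 0.1425]
ee_rot: [3.14, -0.001, 0.463]
wrist_force: [2.3, -1.5, -0.2]
width: 0.0142
finger_force: 30.0
```

```bash
python3 st.py
```

```text
11.85 [0.5356 0.1033 0.1425] [ 1.7991e+02 -6.0000e-02  2.6530e+01] F [ 2.32 -1.46 -0.21] T [-0.309 -0.374  0.03 ] w 0.014156964325965105 29.994864463806152 j6 1.195
```

carry_out --steps '[[[0,0,0.0],0.3,1],[[0,0,0.0001],0.6,1]]'

```text
time: 12.1
tool_pos: [0.5357, 0.1032, 0.1424]
ee_rot: [3.14, -0.001, 0.358]
wrist_force: [2.2, -2.3, -1.0]
width: 0.0138
finger_force: 30.0
```

```bash
python3 st.py
```

```text
12.1 [0.5357 0.1032 0.1424] [ 1.7991e+02 -7.0000e-02  2.0520e+01] F [ 2.22 -2.27 -1.03] T [-0.349 -0.366  0.006] w 0.01381885692479068 29.994774162769318 j6 1.3
```

carry_out --steps '[[[0,0,0.0],0.3,1],[[0,0,0.0001],0.6,1]]'

```text
time: 12.35
tool_pos: [0.5357, 0.1031, 0.1423]
ee_rot: [3.14, -0.002, 0.253]
wrist_force: [1.4, -1.9, -1.5]
width: 0.0136
finger_force: 30.0
```

```bash
python3 st.py
```

```text
12.35 [0.5357 0.1031 0.1423] [ 1.7991e+02 -9.0000e-02  1.4520e+01] F [ 1.37 -1.92 -1.51] T [-0.41  -0.363  0.047] w 0.013559786848936259 29.994865357875824 j6 1.404
```

carry_out --steps '[[[0,0,0.0],0.3,1],[[0,0,0.0001],0.6,1]]'

```text
time: 12.6
tool_pos: [0.5357, 0.103, 0.1423]
ee_rot: [3.14, -0.002, 0.149]
wrist_force: [3.2, -1.4, -1.0]
width: 0.0138
finger_force: 30.0
```

```bash
python3 st.py
```

```text
12.6 [0.5357 0.103  0.1423] [ 1.7991e+02 -1.0000e-01  8.5200e+00] F [ 3.22 -1.42 -0.99] T [-0.47  -0.402  0.036] w 0.013752504626949817 29.994887709617615 j6 1.509
```

carry_out --steps '[[[0,0,0.0],0.3,1],[[0,0,0.0001],0.6,1]]'

```text
time: 12.85
tool_pos: [0.5358, 0.1029, 0.1422]
ee_rot: [3.14, -0.002, 0.044]
wrist_force: [2.8, -1.9, -0.5]
width: 0.0138
finger_force: 30.0
```

```bash
python3 st.py
```

```text
12.85 [0.5358 0.1029 0.1422] [ 1.7991e+02 -1.1000e-01  2.5200e+00] F [ 2.84 -1.87 -0.51] T [-0.443 -0.375  0.23 ] w 0.013834072264854252 30.018269419670105 j6 1.614
```

carry_out --steps '[[[0,0,0.0],0.3,1],[[0,0,0],0.6,1]]'

```text
time: 13.1
tool_pos: [0.5358, 0.1029, 0.1421]
ee_rot: [3.14, -0.002, -0.06]
wrist_force: [2.1, -2.9, -0.8]
width: 0.0138
finger_force: 30.1
```

```bash
python3 st.py
```

```text
13.1 [0.5358 0.1029 0.1421] [ 1.799e+02 -1.200e-01 -3.420e+00] F [ 2.12 -2.89 -0.85] T [-0.552 -0.333  0.421] w 0.013808621500893646 30.12664407491684 j6 1.718
```

carry_out --steps '[[[0,0,0.0],0.3,1],[[0,0,0],0.6,1]]'

```text
time: 13.35
tool_pos: [0.5357, 0.1028, 0.1422]
ee_rot: [3.14, -0.002, -0.165]
wrist_force: [2.5, -3.3, 0.1]
width: 0.0139
finger_force: 30.1
```

```bash
python3 st.py
```

```text
13.35 [0.5357 0.1028 0.1422] [ 1.799e+02 -1.300e-01 -9.430e+00] F [ 2.48 -3.28  0.1 ] T [-0.531 -0.307  0.404] w 0.013916926935071254 30.12632042169571 j6 1.822
```

carry_out --steps '[[[0,0,0.0],0.25,1],[[0,0,0],0.5,1],[[0,0,0],0.5,1]]'

```text
time: 13.72
tool_pos: [0.5357, 0.1028, 0.1422]
ee_rot: [3.14, -0.002, -0.251]
wrist_force: [3.0, -4.0, -0.3]
width: 0.014
finger_force: 30.1
```

```bash
python3 st.py
```

```text
13.72 [0.5357 0.1028 0.1422] [ 1.7991e+02 -1.3000e-01 -1.4370e+01] F [ 3.02 -4.01 -0.29] T [-0.769 -0.471  0.432] w 0.013965383461005834 30.089358687400818 j6 1.909
```

carry_out --steps '[[[0,0,0],0,-0.2],[[0,0,0],0,-0.2],[[0,0,0],0,-0.2],[[0,0,0],0,-0.2],[[0,0,-0.03],0,-0.2],[[0,0,-0.06],0,-0.2],[[-0.04,0,-0.1],0,-0.2],[[-0.085,0,-0.11],0,-0.2],[[-0.085,0,-0.11],0,-0.2],[[-0.085,0,-0.11],0,-0.2]]'

```text
time: 14.98
tool_pos: [0.4528, 0.1251, 0.2516]
ee_rot: [-3.142, -0.0, -0.253]
wrist_force: [0.5, 0.4, 0.3]
width: 0.0563
finger_force: 0.0
```

```bash
python3 st.py; python3 - <<'E'
from h import *
from bar import bar
s=snap('wrist');bar(s)
c=s['image'][40:190,220:420,::-1];cv2.imwrite('pics/w4.png',cv2.resize(c,(800,600),interpolation=2))
E
```

```text
14.97 [0.4528 0.1251 0.2516] [-1.80e+02 -1.00e-02 -1.45e+01] F [0.54 0.38 0.31] T [-0.023  0.066 -0.002] w 0.056338185810645494 0.0 j6 1.973
n 738 centre [0.5355 0.1031 0.17  ] [0.5352 0.1031] [np.float64(0.0128), np.float64(0.0352)] long axis deg 165.9 165.3 h 0.1701
pin [0.5332 0.0962 0.172 ]
```

View pics/w4.png

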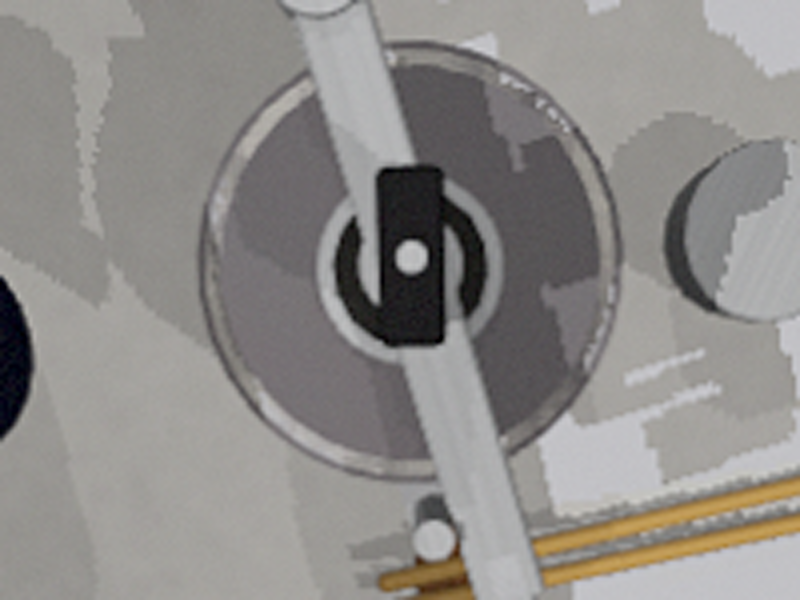

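The crop shows the bar centred over the lid (pin at 411,257) and the bridge resting against the stop post (435,540). The bar has turned 81° in all, so it slipped about 0.2 to 0.4 rad.

```bash
python3 -c "
from bench import robot
print(robot.close_job())"
```

```text
the job is handed in; nothing more can be done
None
```

The job is handed in, with no verdict returned: the bridge is closed against its stop (about 9 N at the wrist), the foot is down by torque, the clutch slipped once by an estimated 0.2–0.4 rad, the gripper is clear, and I moved no bystanders that I know of, though I did not re-measure them.

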